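# Set the switch bank for the night

## Robot

A 6-joint arm with a two-finger parallel gripper is mounted at the origin on a cart in front of the work surface, level with it; the furniture and walls round the work are solid. World frame = base frame: x ahead of the robot, y to its left, z up, the work surface at z = 0. Lengths are in m, angles in rad, forces in N, time in s.
With the tool pointing down it reaches from about 0.4 to 0.925 m from the base axis. Payload 12.5 kg.
Tool frame: the origin (TCP) lies midway between the tips of the shut fingers; the grasp point (between the pads) lies 19 mm behind it; z points along the fingers, y is the line along which they close (so a half turn about z gives the same grasp; the last joint's range is limited). The gripper opens to 95 mm and grips with 3 to 60 N. Pads are 20 mm wide; open, the fingers measure 119 mm over their backs; the gripper's body (75 mm by 180 mm) begins 59 mm behind the grasp point.
Start: joints at [1.107, 0.491, 1.559, -0, 1.092, -0.106], TCP at [0.219, 0.585, 0.215] pointing down, gripper open.
Joint ranges: [-3.1, 3.1], [-0.84, 2.19], [0.05, 2.79], [-1.13, 4.28], [0.06, 2.93], [-2.69, 2.69]. Speed limits (rad/s): [2.22, 2.22, 2.79, 3.14, 3.14, 3.14].

## Interface

Orientations are given as a rotation vector (axis times angle).
In Python, from bench import robot gives the robot as it stands.
- The arm moves only by the tool step_arm, never from a script. Its argument "series" is a list of rows, each a list of 3 entries, a list of its own where there are three numbers: the finger opening in m, from 0 to 0.0951, then the shift along the world's x, y, z in m, then the turn, a rotation vector about the world's x, y, z in degrees. A call has 1 to 8 rows; each row is the pose to reach, as a shift and turn from the pose commanded when the call began; what a row does not reach only later rows make up. A row lasts 1/10 s, in which the tool goes at most 50 mm and 8.59 degrees, less where a joint would pass 70% of its speed; a pose out of reach is approached as far as the arm can. A call with a gripper value outside its range is refused whole. The fingers move at their own pace and stop on an object; "grip_force" is the grip in N (left out, the last holds). Time passes only in rows, so rows that repeat a pose let the fingers close. It gives the time, the measured TCP pose, the force, the opening and the grip force at its end, in the units of the state.
- robot.read_state(): the state, without advancing time (a new reading comes with each control period).
- robot.camera(name): name is "scene" or "top" or "wrist"; returns (picture, depth): 384x512x3 uint8, blue, green, red; 384x512 float32, m along the optical axis (not along the pixel's ray), 0 where there is no reading.
- robot.camera_info(name): a dict with "camera_matrix" (3x3 intrinsics, pixels), "cam_to_world" (4x4, takes a point from camera to world coordinates). Camera axes: x right, y up, looking along -z (the intrinsics and any distortion apply to the point x, -y, -z); pixel columns grow to the right and rows downward; lengths in m; the calibration is good to about 2 mm. A picture is of the moment at which its call begins: read the wrist's pose just before it. camera_info takes no time and is no camera call; for the wrist camera it gives the pose at the moment of the call.
- robot.sign_off(): hands the job in; it is judged then, once.
The state is a dict: "time_s": time; "q": joint angles; "joint_vel": joint speeds; "joint_torque": joint torques, N m; "position": TCP position; "tcp_rot": TCP orientation; "ft_force": force on the tool from outside, world axes, zero at the start; "wrist_torque": the same for the moment, N m; "grip_width": finger opening in m; "grasp_force": force on a finger pad.
Only numpy, scipy, OpenCV 4.12 (cv2) and the standard library are available. Lean on these libraries where they do the work, as an engineer would, in place of code of your own. Each camera call takes 0.05 s, during which the arm holds its last target. There are 200 camera calls.

## Task

Set the kitchen's bank of four toggle switches under the little spice shelf for the night: only the second switch from the left (as you stand in front of it) stays on, with its lever up, and the other three are off, with their levers down. Some may already be right. Leave the jars on the shelf and the things standing around where they are.

Things in the scene. Friction and masses are not known exactly. Their poses are not given: they have to be found in the camera images.
- bank: Switch bank, fixed: white wedge-shaped housing 262 mm wide, 186 mm deep, its aluminium face sloping up away from the robot, a wooden shelf above its back. Origin: centre of its underside, on the worktop; +x front to back, +y to the left as one stands in front, z up. The face runs from x -66, z 20 mm to x 60, z 126 mm.
- face_mid (a point): Centre of the sloping face, 75 mm above the worktop. Axes as the bank's. The face slopes 40 degrees from level: up the face is (0.766, 0, 0.643), its outward normal (-0.643, 0, 0.766). The four switches sit in one row level with this point, 55 mm apart: y = +82.5, +27.5, -27.5, -82.5 mm, left to right.
- shelf_edge (a point): Middle of the front lower edge of the wooden shelf (285 mm wide, 97 mm deep, 18 mm thick, underside at z 205 mm). It overhangs the upper face, so a hand pointing straight down cannot get behind raised levers; one tilted about 40 degrees, pointing square at the face, can. Jars stand on it.
- switch_a: One of four identical toggle switches: white plate 100 x 40 mm, 5 mm proud of the face, steel collar 22 mm wide, 9 mm proud, small dark dot at the upper (on) end. Origin: lever pivot, in the plane of the face; axes as the bank's. Which place in the row it has changes from start to start: the letter does not tell. Only its lever moves.
- lever_a (a joint): Lever of switch_a: 60 mm long from the pivot, 9 mm steel stem, black paddle on the outer 32 mm (20 mm wide, 8 mm thick). 0 rad = off, leaning 26 degrees down the face from its normal; 0.908 = on, leaning 26 degrees up the face. It snaps over the middle (0.454) to the nearer end and stays; 1.5 to 2 N at the paddle tips it over.
- switch_b: One of four identical toggle switches: white plate 100 x 40 mm, 5 mm proud of the face, steel collar 22 mm wide, 9 mm proud, small dark dot at the upper (on) end. Origin: lever pivot, in the plane of the face; axes as the bank's. Which place in the row it has changes from start to start: the letter does not tell. Only its lever moves.
- lever_b (a joint): Lever of switch_b: 60 mm long from the pivot, 9 mm steel stem, black paddle on the outer 32 mm (20 mm wide, 8 mm thick). 0 rad = off, leaning 26 degrees down the face from its normal; 0.908 = on, leaning 26 degrees up the face. It snaps over the middle (0.454) to the nearer end and stays; 1.5 to 2 N at the paddle tips it over.
- switch_c: One of four identical toggle switches: white plate 100 x 40 mm, 5 mm proud of the face, steel collar 22 mm wide, 9 mm proud, small dark dot at the upper (on) end. Origin: lever pivot, in the plane of the face; axes as the bank's. Which place in the row it has changes from start to start: the letter does not tell. Only its lever moves.
- lever_c (a joint): Lever of switch_c: 60 mm long from the pivot, 9 mm steel stem, black paddle on the outer 32 mm (20 mm wide, 8 mm thick). 0 rad = off, leaning 26 degrees down the face from its normal; 0.908 = on, leaning 26 degrees up the face. It snaps over the middle (0.454) to the nearer end and stays; 1.5 to 2 N at the paddle tips it over.
- switch_d: One of four identical toggle switches: white plate 100 x 40 mm, 5 mm proud of the face, steel collar 22 mm wide, 9 mm proud, small dark dot at the upper (on) end. Origin: lever pivot, in the plane of the face; axes as the bank's. Which place in the row it has changes from start to start: the letter does not tell. Only its lever moves.
- lever_d (a joint): Lever of switch_d: 60 mm long from the pivot, 9 mm steel stem, black paddle on the outer 32 mm (20 mm wide, 8 mm thick). 0 rad = off, leaning 26 degrees down the face from its normal; 0.908 = on, leaning 26 degrees up the face. It snaps over the middle (0.454) to the nearer end and stays; 1.5 to 2 N at the paddle tips it over.
- spice_left: Loose spice jar, 45 mm diameter, 106 mm tall, red cap, left one on the shelf board. Origin: centre of its underside. Bystander.
- spice_mid: Loose spice jar, 45 mm diameter, 106 mm tall, red cap, middle one on the shelf board. Origin: centre of its underside. Bystander.
- spice_right: Loose spice jar, 45 mm diameter, 106 mm tall, red cap, right one on the shelf board. Origin: centre of its underside. Bystander.
- mug: White mug with a handle, 84 x 115 x 89 mm, on the worktop right of the bank. Origin: centre of its underside. Bystander.
- tea_box: Dark carton 68 x 136 x 69 mm, on the worktop left of the bank. Origin: centre of its underside. Bystander.
- tin: Flat tin, 86 mm diameter, 40 mm tall, on the worktop in front of the bank at the left. Origin: centre of its underside. Bystander.
- lemon: Lemon 71 x 53 x 51 mm, on the worktop in front of the bank at the right. Origin: centre of its underside. Bystander.
- oil_bottle: Glass oil bottle, 61 mm diameter, 268 mm tall, standing behind the bank at the right. Origin: centre of its underside. Bystander.

How it is judged:
By the outcome, as a careful person would: the job done as asked, in the order asked, and still so for the second after the job is handed in, with the robot touching nothing.
It also fails if it takes over 54 s, if anything falls off the work surface, if the arm or the gripper's body presses on something with over 40 N, if the wrist force passes 120 N, or if a joint passes its speed limit or range.

## Working session

There is one attempt and no reset: what is moved stays moved. The work goes in short steps, Python scripts to look and compute and a tool call to move; the robot and the scene stay as the last step left them, time stands still between calls to the robot, and variables do not carry over. Pictures are saved under pics/ and viewed, at most 10 in all, crops included, and the job is handed in when it is done.

Besides the shell and the picture viewer there is one more tool, called as a command line: name --argument value ..., lists and objects as JSON in quotes. step_arm: Moves the arm, as the interface text tells. Its arguments: {"type":"object","properties":{"series":{"type":"array"},"grip_force":{"type":"number"}},"required":["series"]}

```bash
mkdir -p pics; cat > h.py <<'E'
import numpy as np, cv2
from bench import robot
def snap(n,f):
    p,d=robot.camera(n); i=robot.camera_info(n)
    cv2.imwrite(f'pics/{f}.png',p); np.savez(f'pics/{f}.npz',d=d,K=i['camera_matrix'],T=i['cam_to_world']); return p
def pt(f,u,v):
    z=np.load(f'pics/{f}.npz'); w=z['d'][v-1:v+2,u-1:u+2]; d=np.median(w[w>0]); K,T=z['K'],z['T']
    c=[(u-K[0,2])/K[0,0]*d,-(v-K[1,2])/K[1,1]*d,-d,1]; return (T@c)[:3].round(4)
E
python3 - <<'E'
from h import *
a=snap('scene','s1');b=snap('top','t1')
cv2.imwrite('pics/both.png',cv2.resize(np.vstack([a,b]),(400,600)))
cv2.imwrite('pics/s1b.png',cv2.resize(a,(800,600)));cv2.imwrite('pics/t1b.png',cv2.resize(b,(800,600)))
print(robot.read_state()); 
E
```

```text
{'time_s': 0.1, 'q': array([ 1.10740614e+00,  4.91463430e-01,  1.55939221e+00, -8.19548847e-06,
        1.09171873e+00, -1.05621711e-01]), 'joint_vel': array([-0.00165103, -0.0024149 , -0.00176087, -0.00105528,  0.00220737,
        0.00057768]), 'joint_torque': array([ 1.98283524e-03, -6.13619971e+01, -2.58603072e+01,  6.93438761e-02,
        4.71617072e-02, -6.48378546e-05]), 'position': array([0.21875882, 0.58522771, 0.21414119]), 'tcp_rot': array([-5.58935309e-01, -3.09119817e+00,  1.48316930e-03]), 'ft_force': array([ 0.95285344, -0.42064145,  1.04465785]), 'wrist_torque': array([0.00839849, 0.01191819, 0.02936409]), 'grasp_force': 0.0, 'grip_width': 0.09477575222920494}
```

View pics/s1b.png

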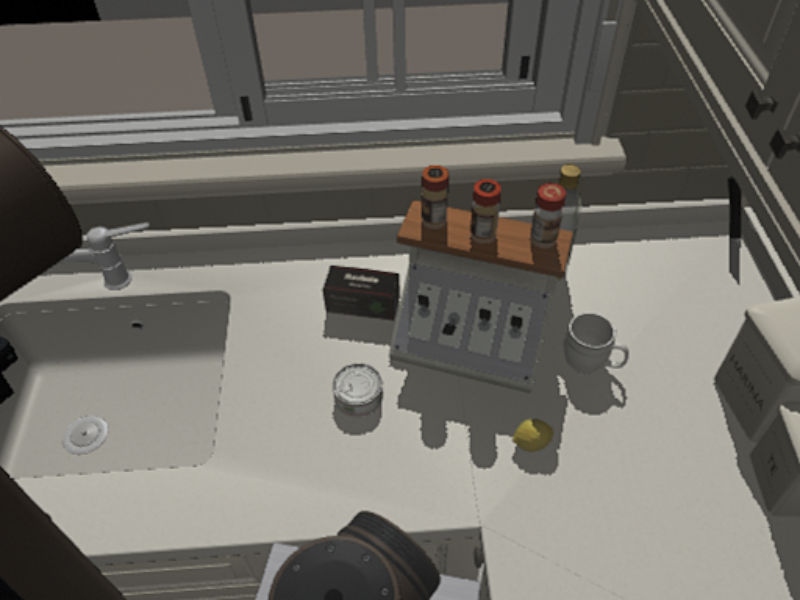

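View pics/t1b.png

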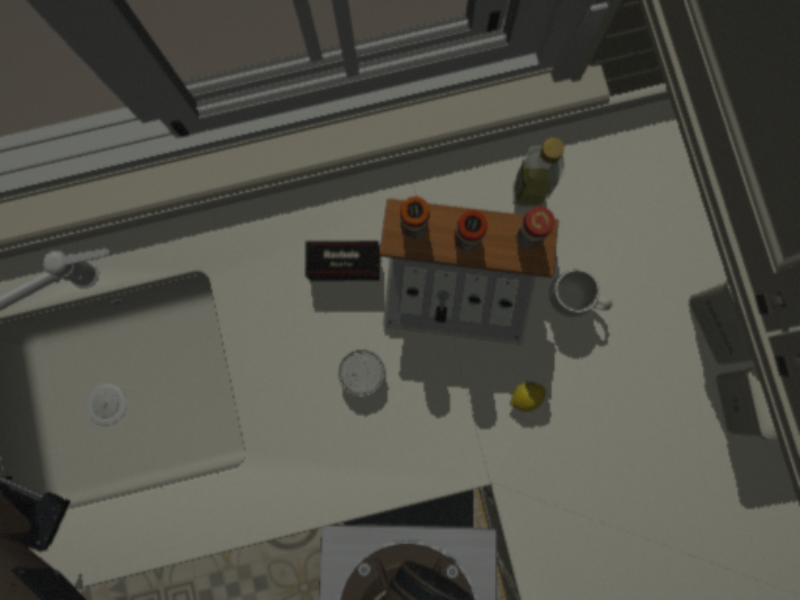

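The scene view shows the levers at (423,300), (449,327), (485,314) and (516,322). Levers 1, 3 and 4 are up and lever 2 is down, so all four need flipping. The shelf front edge runs (381,257) to (553,275) in the top view, so the bank is yawed a few degrees.

```bash
python3 - <<'E'
from h import *
a=cv2.imread('pics/s1.png')[150:255,235:370]; b=cv2.imread('pics/t1.png')[120:230,235:370]
cv2.imwrite('pics/c1.png',np.vstack([cv2.resize(a,None,fx=2.75,fy=2.75,interpolation=2),cv2.resize(b,None,fx=2.75,fy=2.75,interpolation=2)]))
# whole-top-camera cloud: fit face plane and shelf top
for f,(u0,u1,v0,v1) in (('t1',(240,345,120,225)),('s1',(245,370,130,250))):
    z=np.load(f'pics/{f}.npz');K,T=z['K'],z['T']
    v,u=np.mgrid[v0:v1,u0:u1]; d=z['d'][v0:v1,u0:u1]
    P=np.stack([(u-K[0,2])/K[0,0]*d,-(v-K[1,2])/K[1,1]*d,-d,np.ones_like(d)],-1)@T.T; P=P[d>0][:,:3]
    S=P[(P[:,2]>.215)&(P[:,2]<.232)]
    r=cv2.minAreaRect(S[:,:2].astype(np.float32)); print(f,'shelf',r,cv2.boxPoints(r).round(4).tolist(),len(S))
    M=P[(P[:,2]>.03)&(P[:,2]<.125)]
    # RANSAC face plane
    rng=np.random.default_rng(0);best=0
    for _ in range(500):
        q=M[rng.choice(len(M),3,False)];n=np.cross(q[1]-q[0],q[2]-q[0]);n/=np.linalg.norm(n)+1e-12;n*=np.sign(n[2])
        if not .7<n[2]<.83: continue
        I=abs((M-q[0])@n)<.003
        if I.sum()>best: best=I.sum();B=I
    Q=M[B];c=Q.mean(0);n=np.linalg.svd(Q-c)[2][2];n*=np.sign(n[2])
    r=cv2.minAreaRect(Q[:,:2].astype(np.float32)); print('face n',n,'yaw',np.degrees(np.arctan2(-n[1],-n[0])),'c',c,r,best)
E
```

```text
t1 shelf ((0.6457561254501343, -0.07754680514335632), (0.2603233754634857, 0.09807854145765305), 83.8853530883789) [[0.5831000208854675, -0.20170000195503235], [0.6807000041007996, -0.21220000088214874], [0.7084000110626221, 0.04670000076293945], [0.6108999848365784, 0.057100001722574234]] 2684
face n [-0.63849681  0.06921877  0.76650544] yaw -6.18721268403366 c [ 0.56329253 -0.08211809  0.07646473] ((0.5601726770401001, -0.08094428479671478), (0.26125821471214294, 0.10801109671592712), 83.95270538330078) 2419
s1 shelf ((0.6431621313095093, -0.09030620753765106), (0.2850702702999115, 0.10152142494916916), 84.07673645019531) [[0.578000009059906, -0.22679999470710754], [0.6789000034332275, -0.23729999363422394], [0.7084000110626221, 0.04619999974966049], [0.6074000000953674, 0.056699998676776886]] 2263
face n [-0.63658404  0.06470006  0.76848856] yaw -5.8034044122233 c [ 0.56813605 -0.0854807   0.07783577] ((0.5650729537010193, -0.11179192364215851), (0.321152001619339, 0.12141790986061096), 84.61213684082031) 3057
```

View pics/c1.png

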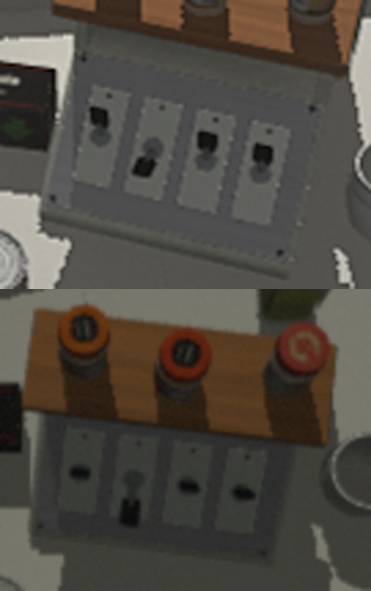

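```bash
cat >> h.py <<'E'
from scipy.spatial.transform import Rotation as R
yw=np.radians(-6); X=np.array([np.cos(yw),np.sin(yw),0]); Y=np.array([-np.sin(yw),np.cos(yw),0]); Z=np.array([0,0,1.])
F=.569*X-.022*Y+.075*Z; U=.766*X+.643*Z; N=-.643*X+.766*Z
RT=R.from_matrix(np.array([np.cross(Y,-N),Y,-N]).T)
def W(y,s,h): return F+(y*Y+s*U+h*N)/1000
E
python3 - <<'E'
from h import *
s=robot.read_state(); p=s['position']
print('turn',np.degrees((RT*R.from_rotvec(s['tcp_rot']).inv()).as_rotvec()).round(1))
for a in [(-27.5,48,200),(-27.5,48,80),(-27.5,48,32),(-27.5,3,32)]: print(a,W(*a).round(3),(W(*a)-p).round(3))
print(55*Y,N,U)
E
```

```text
turn [ -9.1 -39.1  13.9]
(-27.5, 48, 200) [ 0.469 -0.099  0.259] [ 0.251 -0.684  0.045]
(-27.5, 48, 80) [ 0.546 -0.107  0.167] [ 0.327 -0.692 -0.047]
(-27.5, 48, 32) [ 0.577 -0.11   0.13 ] [ 0.358 -0.696 -0.084]
(-27.5, 3, 32) [ 0.543 -0.107  0.101] [ 0.324 -0.692 -0.113]
[ 5.74906548 54.69870425  0.        ] [-0.63947758  0.0672118   0.766     ] [ 0.76180377 -0.0800688   0.643     ]
```

step_arm --series '[[0, [0.02, -0.04, 0.02], [0, 0, 2]], [0, [0.04, -0.08, 0.05], [0, 0, 4]], [0, [0.06, -0.12, 0.07], [0, 0, 6]], [0, [0.08, -0.16, 0.08], [0, 0, 8]], [0, [0.1, -0.2, 0.08], [0, 0, 10]], [0, [0.12, -0.25, 0.08], [0, 0, 12]], [0, [0.14, -0.29, 0.08], [0, 0, 14]], [0, [0.16, -0.33, 0.08], [0, 0, 14]]]'

```text
time_s: 0.9
position: [0.3792, 0.2534, 0.2947]
tcp_rot: [0.176, 3.137, 0.0]
ft_force: [1.8, 0.7, -0.3]
grip_width: 0.0365
grasp_force: 0.0
```

```bash
python3 - <<'E'
from h import *
s=robot.read_state(); p=s['position']
print(p,s['time_s'],s['q'],'turn',np.degrees((RT*R.from_rotvec(s['tcp_rot']).inv()).as_rotvec()).round(1))
for a in [(-27.5,48,200),(-27.5,48,80)]: print(a,(W(*a)-p).round(3))
E
```

```text
[0.37916505 0.25344998 0.29468015] 0.9 [ 4.44232423e-01  1.62432199e-01  1.83476691e+00 -6.10431877e-06
  1.14432682e+00 -1.01434144e+00] turn [ -4.3 -39.8   0.4]
(-27.5, 48, 200) [ 0.09  -0.353 -0.036]
(-27.5, 48, 80) [ 0.167 -0.361 -0.128]
```

step_arm --series '[[0, [0.01, -0.04, 0.0], [-0.5, -5, 0]], [0, [0.02, -0.09, 0.0], [-1, -10, 0]], [0, [0.035, -0.135, -0.0], [-1.5, -15, 0]], [0, [0.05, -0.18, -0.01], [-2, -20, 0]], [0, [0.06, -0.225, -0.02], [-3, -25, 0]], [0, [0.07, -0.27, -0.03], [-3.5, -30, 0]], [0, [0.08, -0.31, -0.036], [-4, -35, 0]], [0, [0.09, -0.353, -0.036], [-4.3, -39.8, 0.4]]]'

```text
time_s: 1.7
position: [0.4579, -0.032, 0.2612]
tcp_rot: [0.125, 2.542, 0.001]
ft_force: [0.5, 1.2, 0.1]
grip_width: 0.0006
grasp_force: 0.0
```

```bash
python3 - <<'E'
from h import *
a=snap('wrist','w1');cv2.imwrite('pics/w1b.png',cv2.resize(a,(800,600)))
s=robot.read_state(); p=s['position']
print(p,s['time_s'],s['q'],'turn',np.degrees((RT*R.from_rotvec(s['tcp_rot']).inv()).as_rotvec()).round(1))
for a in [(-27.5,48,200),(-27.5,48,80)]: print(a,(W(*a)-p).round(3))
E
```

```text
[ 0.45823177 -0.03182257  0.26109576] 1.75 [-0.29898419  0.0211025   2.24958287  0.46918019  0.31993917 -2.18178711] turn [-2.1 -5.6 -1.2]
(-27.5, 48, 200) [ 0.011 -0.067 -0.002]
(-27.5, 48, 80) [ 0.088 -0.075 -0.094]
```

View pics/w1b.png

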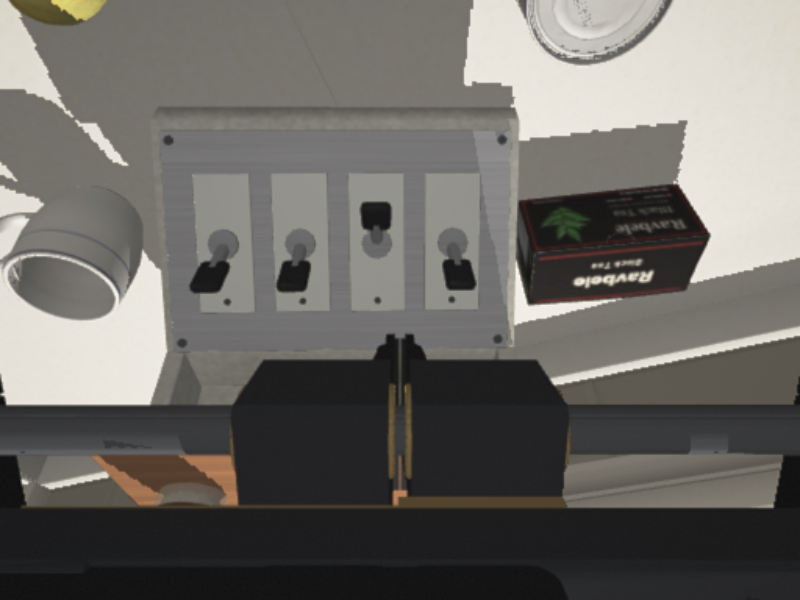

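The wrist view is upside down. It shows, left to right in the picture, collars 4, 3, 2 and 1 at (222,243), (300,243), (377,243) and (453,243), and only lever 2 is down. I'll check these against my bank estimate.

```bash
python3 - <<'E'
from h import *
for u,v in [(168,140),(502,140),(182,343),(497,338),(222,195),(300,195),(377,270),(453,195),(227,301),(451,299),(210,278),(293,277),(376,213),(459,276)]:
    p=pt('w1',round(u/1.5625),round(v/1.5625)); e=p-F; print((u,v),p,(np.array([e@Y,e@U,e@N])*1000).round(1))
E
```

```text
(168, 140) [ 0.4992 -0.19    0.0317] [-114.8  -68.2    0.7]
(502, 140) [0.5234 0.0434 0.0314] [119.9 -68.6   0.7]
(182, 343) [ 0.6101 -0.2023  0.1257] [-115.4   77.7    1. ]
(497, 338) [0.6327 0.032  0.1246] [120.   75.5   1.4]
(222, 195) [ 0.531  -0.1581  0.0568] [-79.7 -30.4   1.7]
(300, 195) [ 0.5367 -0.1031  0.057 ] [-24.4 -30.3   1.9]
(377, 270) [ 0.5836 -0.0536  0.0919] [29.7 23.9  2. ]
(453, 195) [0.548  0.0061 0.0575] [ 85.3 -30.1   2.4]
(227, 301) [ 0.5879 -0.1641  0.1073] [-79.7  45.9   3.6]
(451, 299) [ 6.039e-01 -3.000e-04  1.071e-01] [84.8 44.9  4.3]
(210, 278) [ 0.5441 -0.1574  0.1251] [-77.7  23.5  45.7]
(293, 277) [ 0.5492 -0.1035  0.1249] [-23.5  22.9  45.9]
(376, 213) [ 0.5214 -0.0463  0.1013] [ 30.5 -18.   49.5]
(459, 276) [0.5601 0.0035 0.1262] [84.  23.5 47.2]
```

step_arm --series '[[0, [0.02, -0.02, -0.01], [-0.5, -1.5, -0.3]], [0, [0.035, -0.04, -0.03], [-1, -3, -0.6]], [0, [0.05, -0.06, -0.05], [-1.6, -4.5, -0.9]], [0, [0.065, -0.07, -0.065], [-2.1, -5.6, -1.2]], [0, [0.065, -0.07, -0.065], [-2.1, -5.6, -1.2]]]'

```text
time_s: 2.25
position: [0.5336, -0.0906, 0.2219]
tcp_rot: [0.15, 2.486, -0.064]
ft_force: [0.3, -0.7, -0.5]
grip_width: 0.0004
grasp_force: 0.0
```

```bash
cat >> h.py <<'E'
def st():
    s=robot.read_state(); e=s['position']-F
    print(s['time_s'],s['q'].round(2),'ysh',(np.array([e@Y,e@U,e@N])*1000).round(1),'turn',np.degrees((RT*R.from_rotvec(s['tcp_rot']).inv()).as_rotvec()).round(1),s['position'].round(4),s['ft_force'].round(1)); return s['position']
E
python3 -c "
from h import *
p=st()
for a in [(-27.5,48,80),(-27.5,48,32),(-27.5,3,32)]: print(a,(W(*a)-p).round(3))"
```

```text
2.25 [-0.36  0.21  2.19  0.92  0.17 -2.68] ysh [-12.4  72.4 131.1] turn [ 0.3 -2.7  1.1] [ 0.5336 -0.0906  0.2219] [ 0.3 -0.7 -0.5]
(-27.5, 48, 80) [ 0.012 -0.017 -0.055]
(-27.5, 48, 32) [ 0.043 -0.02  -0.092]
(-27.5, 3, 32) [ 0.009 -0.016 -0.12 ]
```

step_arm --series '[[0, [-0.02, 0.01, 0.01], [5.4, -0.6, -6.5]], [0, [-0.04, 0.015, 0.02], [10.9, -1.1, -13]], [0, [-0.06, 0.02, 0.03], [16.3, -1.7, -19.5]], [0, [-0.06, 0.02, 0.03], [21.7, -2.3, -26]], [0, [-0.06, 0.02, 0.03], [27.2, -2.8, -32.6]], [0, [-0.06, 0.02, 0.03], [32.6, -3.4, -39.1]], [0, [-0.06, 0.02, 0.03], [38, -4, -45.6]], [0, [-0.06, 0.02, 0.03], [43.5, -4.6, -52.1]]]'

```text
time_s: 3.05
position: [0.4715, -0.0695, 0.2532]
tcp_rot: [1.535, 2.035, 0.496]
ft_force: [0.9, -0.5, -0.5]
grip_width: 0.0006
grasp_force: 0.0
```

```bash
sed -i 's/^F=.569\*X-.022\*Y/F=.569*X-.0195*Y/' h.py; cat >> h.py <<'E'
RT=RT*R.from_euler('z',180,degrees=True)
F=F+.003*U-.001*N
E
python3 -c "
from h import *
p=st()"
```

```text
3.05 [-0.41  0.06  2.27  0.91  0.28 -1.51] ysh [ -0.3  40.5 197.2] turn [ 68.6  -6.6 -87.3] [ 0.4715 -0.0695  0.2532] [ 0.9 -0.5 -0.5]
```

step_arm --series '[[0, [0, 0, 0], [5.2, -0.5, -6.7]], [0, [0, 0, 0], [10.4, -1, -13.4]], [0, [0, 0, 0], [15.7, -1.5, -20]], [0, [0, 0, 0], [21, -2, -26.6]], [0, [0, 0, 0], [26.2, -2.5, -33.3]], [0, [0, 0, 0], [31.4, -3, -40]], [0, [0, 0, 0], [36.7, -3.5, -46.6]], [0, [0, 0, 0], [42, -4, -53.4]]]'

```text
time_s: 3.85
position: [0.4715, -0.0694, 0.2532]
tcp_rot: [2.584, 0.882, 0.909]
ft_force: [0.1, 0.7, 0.3]
grip_width: 0.0004
grasp_force: 0.0
```

```bash
python3 -c "
from h import *
p=st()
for a in [(-27.5,48,80),(-27.5,48,32),(-27.5,3,32)]: print(a,(W(*a)-p).round(3))"
```

```text
3.85 [-0.41  0.06  2.29  1.05  0.25 -0.46] ysh [ -0.3  40.5 197.1] turn [ 26.6  -2.6 -34. ] [ 0.4715 -0.0694  0.2532] [0.1 0.7 0.3]
(-27.5, 48, 80) [ 0.078 -0.036 -0.085]
(-27.5, 48, 32) [ 0.108 -0.039 -0.122]
(-27.5, 3, 32) [ 0.074 -0.035 -0.151]
```

step_arm --series '[[0, [0, 0, 0], [5.3, -0.5, -6.8]], [0, [0, 0, 0], [10.6, -1, -13.6]], [0, [0, 0, 0], [16, -1.6, -20.4]], [0, [0, -0.01, 0], [21.3, -2.1, -27.2]], [0, [0.02, -0.02, -0.02], [26.6, -2.6, -34]], [0, [0.04, -0.03, -0.04], [26.6, -2.6, -34]], [0, [0.06, -0.036, -0.065], [26.6, -2.6, -34]], [0, [0.078, -0.036, -0.085], [26.6, -2.6, -34]]]'

```text
time_s: 4.65
position: [0.5387, -0.103, 0.1839]
tcp_rot: [2.917, -0.141, 1.066]
ft_force: [0.5, 0.5, -0.5]
grip_width: 0.0008
grasp_force: 0.0
```

```bash
python3 -c "
from h import *
p=st()
for a in [(-27.5,48,80),(-27.5,48,32),(-27.5,3,32)]: print(a,(W(*a)-p).round(3))"
```

```text
4.65 [-0.41  0.3   2.25  1.96  0.22 -0.64] ysh [-26.6  49.8  98.8] turn [-0.   0.1 -0.5] [ 0.5387 -0.103   0.1839] [ 0.5  0.5 -0.5]
(-27.5, 48, 80) [ 0.011 -0.002 -0.016]
(-27.5, 48, 32) [ 0.041 -0.005 -0.052]
(-27.5, 3, 32) [ 0.007 -0.002 -0.081]
```

step_arm --series '[[0, [0, 0, 0], [0, 0, 0]], [0, [0, 0, 0], [0, 0, 0]]]'

```text
time_s: 4.85
position: [0.5378, -0.1025, 0.1839]
tcp_rot: [2.919, -0.14, 1.063]
ft_force: [0.9, 0.1, 0.4]
grip_width: 0.0003
grasp_force: 0.0
```

```bash
python3 -c "
from h import *
p=st()
for a in [(-27.5,48,80),(-27.5,48,32),(-27.5,3,32)]: print(a,(W(*a)-p).round(3))"
```

```text
4.85 [-0.41  0.3   2.25  1.95  0.22 -0.63] ysh [-26.3  49.1  99.5] turn [-0.1  0.  -0.5] [ 0.5378 -0.1025  0.1839] [0.9 0.1 0.4]
(-27.5, 48, 80) [ 0.011 -0.002 -0.016]
(-27.5, 48, 32) [ 0.042 -0.006 -0.052]
(-27.5, 3, 32) [ 0.008 -0.002 -0.081]
```

step_arm --series '[[0, [0.01, -0.001, -0.013], [0, 0, 0]], [0, [0.02, -0.003, -0.026], [0, 0, 0]], [0, [0.03, -0.005, -0.039], [0, 0, 0]], [0, [0.042, -0.006, -0.052], [0, 0, 0]], [0, [0.042, -0.006, -0.052], [0, 0, 0]], [0, [0.042, -0.006, -0.052], [0, 0, 0]]]'

```text
time_s: 5.45
position: [0.5799, -0.109, 0.1328]
tcp_rot: [2.918, -0.14, 1.065]
ft_force: [0.4, -0.6, -0.2]
grip_width: 0.0006
grasp_force: 0.0
```

```bash
python3 -c "
from h import *
p=st()
for a in [(-27.5,48,32),(-27.5,3,32)]: print(a,(W(*a)-p).round(3))
a=snap('wrist','w2');b=snap('scene','s2')
cv2.imwrite('pics/x2.png',np.hstack([cv2.resize(a,(400,300)),cv2.resize(b[110:270,210:410],(400,300))]))"
```

```text
5.45 [-0.38  0.45  2.2   2.37  0.27 -1.04] ysh [-28.3  48.8  33. ] turn [-0.   0.1 -0.5] [ 0.5799 -0.109   0.1328] [ 0.4 -0.6 -0.2]
(-27.5, 48, 32) [ 0.     0.001 -0.001]
(-27.5, 3, 32) [-0.034  0.004 -0.03 ]
```

View pics/x2.png

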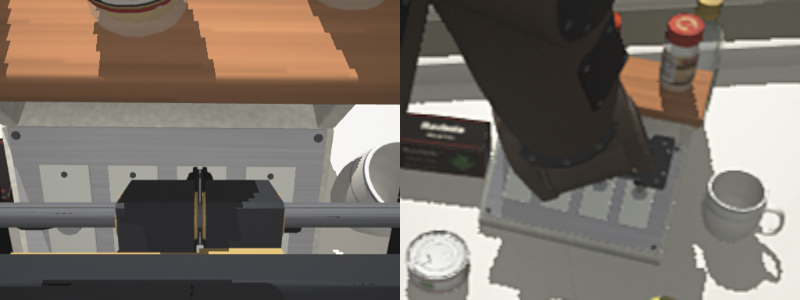

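The wrist view shows the shut fingers at (197,175) in front of plate 3, above its lever and clear of the shelf at row 100. There is no contact force, so I'll drag down the face.

step_arm --series '[[0, [-0.011, 0.001, -0.01], [0, 0, 0]], [0, [-0.023, 0.003, -0.02], [0, 0, 0]], [0, [-0.035, 0.004, -0.03], [0, 0, 0]], [0, [-0.035, 0.004, -0.03], [0, 0, 0]], [0, [-0.035, 0.004, -0.03], [0, 0, 0]]]'

```text
time_s: 6.05
position: [0.5457, -0.1057, 0.1026]
tcp_rot: [2.917, -0.142, 1.065]
ft_force: [0.7, -0.1, 1.0]
grip_width: 0.0007
grasp_force: 0.0
```

```bash
python3 -c "
from h import *
p=st()
for a in [(-27.5,15,80),(-82.5,48,80),(-82.5,48,32),(-82.5,3,32)]: print(a,(W(*a)-p).round(3))"
```

```text
6.05 [-0.41  0.5   2.3   2.59  0.39 -1.3 ] ysh [-28.6   3.   31.9] turn [-0.   0.1 -0.4] [ 0.5457 -0.1057  0.1026] [ 0.7 -0.1  1. ]
(-27.5, 15, 80) [-0.021  0.003  0.045]
(-82.5, 48, 80) [-0.002 -0.054  0.066]
(-82.5, 48, 32) [ 0.029 -0.057  0.029]
(-82.5, 3, 32) [-0.006 -0.054  0.   ]
```

step_arm --series '[[0, [-0.015, 0.002, 0.018], [0, 0, 0]], [0, [-0.031, 0.003, 0.037], [0, 0, 0]], [0, [-0.021, -0.02, 0.05], [0, 0, 0]], [0, [-0.01, -0.04, 0.06], [0, 0, 0]], [0, [-0.002, -0.054, 0.066], [0, 0, 0]], [0, [-0.002, -0.054, 0.066], [0, 0, 0]], [0, [-0.002, -0.054, 0.066], [0, 0, 0]]]'

```text
time_s: 6.75
position: [0.5433, -0.1596, 0.1682]
tcp_rot: [2.916, -0.142, 1.064]
ft_force: [-0.5, 0.5, -0.2]
grip_width: 0.0004
grasp_force: 0.0
```

```bash
python3 -c "
from h import *
p=st()
for a in [(-82.5,48,80),(-82.5,48,32),(-82.5,3,32)]: print(a,(W(*a)-p).round(3))
a=snap('wrist','w3');b=snap('scene','s3')
cv2.imwrite('pics/x3.png',np.hstack([cv2.resize(a,(400,300)),cv2.resize(b[110:270,210:410],(400,300))]))"
```

```text
6.75 [-0.54  0.36  2.22  1.86  0.29 -0.65] ysh [-82.4  47.7  80.1] turn [ 0.   0.1 -0.4] [ 0.5433 -0.1596  0.1682] [-0.5  0.5 -0.2]
(-82.5, 48, 80) [ 0. -0.  0.]
(-82.5, 48, 32) [ 0.031 -0.003 -0.037]
(-82.5, 3, 32) [-0.003  0.    -0.066]
```

View pics/x3.png

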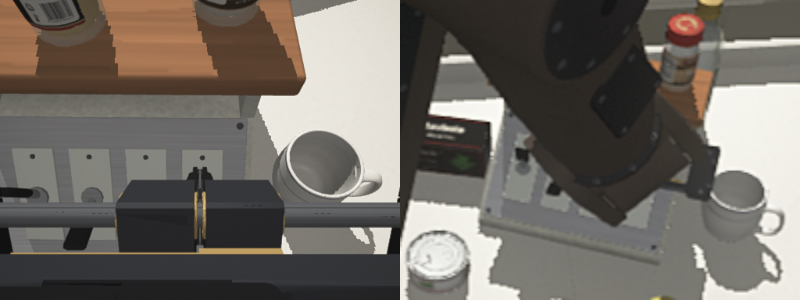

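Lever 3's paddle no longer shows at the upper end. Fingers are in front of plate 4 (200,175), and the mug is well below the gripper body.

step_arm --series '[[0, [0.01, -0.001, -0.012], [0, 0, 0]], [0, [0.02, -0.002, -0.024], [0, 0, 0]], [0, [0.031, -0.003, -0.037], [0, 0, 0]], [0, [0.031, -0.003, -0.037], [0, 0, 0]], [0, [0.02, -0.002, -0.047], [0, 0, 0]], [0, [0.008, -0.001, -0.057], [0, 0, 0]], [0, [-0.003, 0, -0.066], [0, 0, 0]], [0, [-0.003, 0, -0.066], [0, 0, 0]]]'

```text
time_s: 7.65
position: [0.539, -0.1589, 0.1013]
tcp_rot: [2.919, -0.143, 1.061]
ft_force: [0.8, -0.3, 0.4]
grip_width: 0.0008
grasp_force: 0.0
```

```bash
python3 -c "
from h import *
p=st()
for a in [(-82.5,3,80),(82.5,48,90),(82.5,48,80),(82.5,48,32),(82.5,3,32)]: print(a,(W(*a)-p).round(3))"
```

```text
7.65 [-0.54  0.51  2.28  2.36  0.4  -1.18] ysh [-82.2   1.4  31.7] turn [-0.1 -0.  -0.4] [ 0.539  -0.1589  0.1013] [ 0.8 -0.3  0.4]
(-82.5, 3, 80) [-0.03   0.003  0.038]
(82.5, 48, 90) [0.015 0.164 0.075]
(82.5, 48, 80) [0.022 0.163 0.067]
(82.5, 48, 32) [0.053 0.16  0.03 ]
(82.5, 3, 32) [0.018 0.164 0.001]
```

step_arm --series '[[0, [-0.015, 0.002, 0.019], [0, 0, 0]], [0, [-0.03, 0.003, 0.038], [0, 0, 0]], [0, [-0.02, 0.04, 0.055], [0, 0, 0]], [0, [-0.005, 0.08, 0.075], [0, 0, 0]], [0, [0.005, 0.12, 0.075], [0, 0, 0]], [0, [0.015, 0.164, 0.075], [0, 0, 0]], [0, [0.015, 0.164, 0.075], [0, 0, 0]], [0, [0.015, 0.164, 0.075], [0, 0, 0]]]'

```text
time_s: 8.45
position: [0.5556, 0.0061, 0.1777]
tcp_rot: [2.918, -0.14, 1.065]
ft_force: [-0.1, -1.0, -0.1]
grip_width: 0.0007
grasp_force: 0.0
```

```bash
python3 -c "
from h import *
p=st()
for a in [(82.5,48,80),(82.5,48,32),(82.5,3,32)]: print(a,(W(*a)-p).round(3))"
```

```text
8.45 [-0.11  0.32  2.24  3.04  0.12 -1.48] ysh [83.7 50.  90.7] turn [-0.   0.1 -0.5] [0.5556 0.0061 0.1777] [-0.1 -1.  -0.1]
(82.5, 48, 80) [ 0.005 -0.002 -0.009]
(82.5, 48, 32) [ 0.036 -0.005 -0.046]
(82.5, 3, 32) [ 0.002 -0.001 -0.075]
```

step_arm --series '[[0, [0.012, -0.002, -0.015], [0, 0, 0]], [0, [0.024, -0.003, -0.03], [0, 0, 0]], [0, [0.036, -0.005, -0.046], [0, 0, 0]], [0, [0.036, -0.005, -0.046], [0, 0, 0]], [0, [0.024, -0.003, -0.056], [0, 0, 0]], [0, [0.013, -0.002, -0.066], [0, 0, 0]], [0, [0.002, -0.001, -0.075], [0, 0, 0]], [0, [0.002, -0.001, -0.075], [0, 0, 0]]]'

```text
time_s: 9.25
position: [0.5559, 0.0039, 0.1018]
tcp_rot: [2.919, -0.142, 1.061]
ft_force: [0.6, 0.6, -0.1]
grip_width: 0.0004
grasp_force: 0.0
```

```bash
python3 -c "
from h import *
p=st()
for a in [(82.5,3,85),(27.5,-48,85),(27.5,-48,32),(27.5,-3,32),(27.5,-3,90)]: print(a,(W(*a)-p).round(3))"
```

```text
9.25 [-0.12  0.5   2.3   3.1   0.36 -1.55] ysh [81.5  1.6 32.2] turn [-0.  -0.  -0.5] [0.5559 0.0039 0.1018] [ 0.6  0.6 -0.1]
(82.5, 3, 85) [-0.033  0.004  0.041]
(27.5, -48, 85) [-0.077 -0.046  0.009]
(27.5, -48, 32) [-0.043 -0.05  -0.032]
(27.5, -3, 32) [-0.009 -0.053 -0.003]
(27.5, -3, 90) [-0.046 -0.049  0.041]
```

step_arm --series '[[0, [-0.017, 0.002, 0.02], [0, 0, 0]], [0, [-0.033, 0.004, 0.041], [0, 0, 0]], [0, [-0.055, -0.02, 0.025], [0, 0, 0]], [0, [-0.077, -0.046, 0.009], [0, 0, 0]], [0, [-0.077, -0.046, 0.009], [0, 0, 0]], [0, [-0.077, -0.046, 0.009], [0, 0, 0]]]'

```text
time_s: 9.85
position: [0.4808, -0.0434, 0.1114]
tcp_rot: [2.916, -0.145, 1.064]
ft_force: [1.0, 0.0, -0.3]
grip_width: 0.0004
grasp_force: 0.0
```

```bash
python3 -c "
from h import *
p=st()
for a in [(27.5,-48,85),(27.5,-48,32),(27.5,-3,32)]: print(a,(W(*a)-p).round(3))
a=snap('wrist','w4');b=snap('scene','s4')
cv2.imwrite('pics/x4.png',np.hstack([cv2.resize(a,(400,300)),cv2.resize(b[110:270,210:410],(400,300))]))"
```

```text
9.85 [-0.3   0.43  2.47  2.85  0.47 -1.47] ysh [ 26.6 -45.7  84.3] turn [ 0.   0.1 -0.3] [ 0.4808 -0.0434  0.1114] [ 1.   0.  -0.3]
(27.5, -48, 85) [-0.002  0.001 -0.001]
(27.5, -48, 32) [ 0.032 -0.002 -0.042]
(27.5, -3, 32) [ 0.066 -0.006 -0.013]
```

View pics/x4.png

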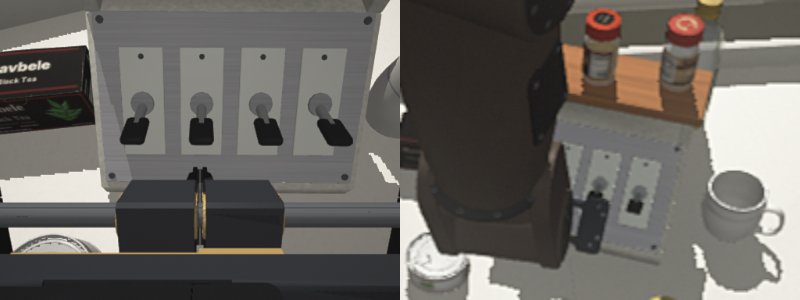

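All four levers are now down: paddles at (134,131), (202,133), (267,132) and (333,132) in the wrist view, with the fingers just below lever 2. Next I push lever 2 up.

step_arm --series '[[0, [0.01, -0.001, -0.014], [0, 0, 0]], [0, [0.02, -0.001, -0.028], [0, 0, 0]], [0, [0.032, -0.002, -0.042], [0, 0, 0]], [0, [0.032, -0.002, -0.042], [0, 0, 0]], [0, [0.043, -0.003, -0.032], [0, 0, 0]], [0, [0.055, -0.005, -0.022], [0, 0, 0]], [0, [0.066, -0.006, -0.013], [0, 0, 0]], [0, [0.066, -0.006, -0.013], [0, 0, 0]]]'

```text
time_s: 10.75
position: [0.5477, -0.0482, 0.1]
tcp_rot: [2.915, -0.139, 1.069]
ft_force: [-1.1, 0.4, -1.2]
grip_width: 0.0005
grasp_force: 0.0
```

```bash
python3 -c "
from h import *
p=st()
for a in [(27.5,-3,90),(27.5,-40,200)]: print(a,(W(*a)-p).round(3))"
```

```text
10.75 [-0.26  0.5   2.33  2.86  0.39 -1.44] ysh [28.9 -1.7 32.6] turn [ 0.1  0.3 -0.5] [ 0.5477 -0.0482  0.1   ] [-1.1  0.4 -1.2]
(27.5, -3, 90) [-0.038  0.003  0.043]
(27.5, -40, 200) [-0.136  0.013  0.104]
```

step_arm --series '[[0, [-0.019, 0.002, 0.022], [0, 0, 0]], [0, [-0.038, 0.003, 0.043], [0, 0, 0]], [0, [-0.07, 0.006, 0.064], [0, 0, 0]], [0, [-0.1, 0.009, 0.084], [0, 0, 0]], [0, [-0.13, 0.013, 0.104], [0, 0, 0]], [0, [-0.13, 0.013, 0.104], [0, 0, 0]], [0, [-0.13, 0.013, 0.104], [0, 0, 0]]]'

```text
time_s: 11.45
position: [0.4153, -0.035, 0.2027]
tcp_rot: [2.916, -0.141, 1.066]
ft_force: [-0.3, 0.9, 0.1]
grip_width: 0.0005
grasp_force: 0.0
```

```bash
python3 -c "
from h import *
st()
a=snap('wrist','w5');b=snap('scene','s5')
cv2.imwrite('pics/x5.png',np.hstack([cv2.resize(a,(400,300)),cv2.resize(b[60:300,150:470],(400,300))]))"
```

```text
11.45 [-0.35  0.09  2.5   2.22  0.2  -0.85] ysh [ 28.1 -37.6 196.8] turn [ 0.   0.2 -0.5] [ 0.4153 -0.035   0.2027] [-0.3  0.9  0.1]
```

View pics/x5.png

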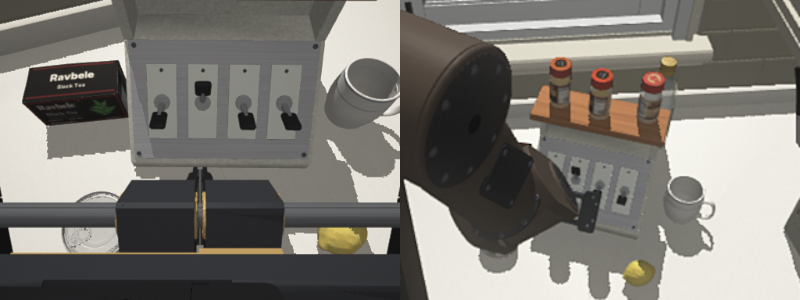

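Only lever 2 is up (203,90). Levers 1, 3 and 4 are down at (158,120), (247,122) and (291,121), the bystanders are where they were, and the tool is clear.

```bash
python3 -c "
from bench import robot
print(robot.sign_off())"
```

```text
the job is handed in; nothing more can be done
None
```

The job is handed in: only the second switch from the left is on, the other three are off, and the last camera check showed the jars and everything else in place, at about 11.5 s of the 54 s allowed.

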